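# Load a swing-out rotor in balance

### The job

Load the centrifuge rotor for a balanced spin: move the four capped tubes from the white rack into the rotor's four sleeves, one in each and seated fully down, with the two tall tubes in one pair of opposite sleeves and the two short tubes in the other pair. Keep every tube upright on the way, as the samples have settled, and let go of all of them.

Things in the scene. Friction and masses are not known exactly. Their poses are not given: they have to be found in the camera images.
- tall_tube_a: one of the two taller capped blood tubes (both alike), 112 mm tall: glass body 13 mm in diameter, round grey foot, white label, ribbed yellow cap 16 mm in diameter over the top 22 mm. Origin: bottom centre of the foot; z runs up the tube. Starts upright in the white rack, foot 10 mm above the table, sunk 14 mm in a loose cell; lifts straight out, may lean a few degrees. About 20 g
- tall_tube_b: one of the two taller capped blood tubes (both alike), 112 mm tall: glass body 13 mm in diameter, round grey foot, white label, ribbed yellow cap 16 mm in diameter over the top 22 mm. Origin: bottom centre of the foot; z runs up the tube. Starts upright in the white rack, foot 10 mm above the table, sunk 14 mm in a loose cell; lifts straight out, may lean a few degrees. About 20 g
- short_tube_a: one of the two shorter capped blood tubes (both alike), 80 mm tall: body 13 mm in diameter, dark foot, white label, ribbed yellow cap 16 mm in diameter over the top 18 mm. Origin: bottom centre of the foot; z runs up the tube. Starts upright in the white rack, foot 10 mm above the table, sunk 14 mm in a loose cell; lifts straight out, may lean a few degrees. About 14 g
- short_tube_b: one of the two shorter capped blood tubes (both alike), 80 mm tall: body 13 mm in diameter, dark foot, white label, ribbed yellow cap 16 mm in diameter over the top 18 mm. Origin: bottom centre of the foot; z runs up the tube. Starts upright in the white rack, foot 10 mm above the table, sunk 14 mm in a loose cell; lifts straight out, may lean a few degrees. About 14 g
- sleeve_1: one of four alike steel tube sleeves, facing sleeve_3 across the rotor, hung on two side pins; swings outward if pushed, hangs upright by itself. Origin: bore centre on the pin axis, 85 mm above the table, 90 mm from the rotor's axis; x outward, z up. Mouth 10 mm above it, flared: 29 mm inside, narrowing over 14 mm to a 17 mm bore. Cushion for the tube's foot 40 mm below it
- sleeve_2: one of four alike steel tube sleeves, facing sleeve_4 across the rotor, hung on two side pins; swings outward if pushed, hangs upright by itself. Origin: bore centre on the pin axis, 85 mm above the table, 90 mm from the rotor's axis; x outward, z up. Mouth 10 mm above it, flared: 29 mm inside, narrowing over 14 mm to a 17 mm bore. Cushion for the tube's foot 40 mm below it
- sleeve_3: one of four alike steel tube sleeves, facing sleeve_1 across the rotor, hung on two side pins; swings outward if pushed, hangs upright by itself. Origin: bore centre on the pin axis, 85 mm above the table, 90 mm from the rotor's axis; x outward, z up. Mouth 10 mm above it, flared: 29 mm inside, narrowing over 14 mm to a 17 mm bore. Cushion for the tube's foot 40 mm below it
- sleeve_4: one of four alike steel tube sleeves, facing sleeve_2 across the rotor, hung on two side pins; swings outward if pushed, hangs upright by itself. Origin: bore centre on the pin axis, 85 mm above the table, 90 mm from the rotor's axis; x outward, z up. Mouth 10 mm above it, flared: 29 mm inside, narrowing over 14 mm to a 17 mm bore. Cushion for the tube's foot 40 mm below it
- rotor: light metal four-arm swing-out centrifuge rotor head, about 210 mm across, standing fixed on a round dark stand on the table; a black lock knob at its centre reaches 123 mm above the table, the arms end at 93 mm. Origin: on its vertical axis at table height; sleeves 1 to 4 hang along its +x, +y, -x and -y axes
- tube_rack: white moulded rack, 73 x 205 x 24 mm, 4 x 12 square cells, fixed on the table; the four tubes stand in it about 50 mm apart along its length in mixed order. Origin: underside centre; y along its length
Mind the look-alikes: they are no part of the job. What is shaped like the tall_tube_a but green is not meant.

How it is judged (in metres and radians):
At the end, for the whole second after the job is handed in: each tube stands in its own sleeve, foot on the cushion (within 10 mm of the sleeve's centre and 8 mm of cushion height), tilted under 0.3 rad, at rest; two tall feet over 155 mm apart (opposite sleeves: 180, neighbours: 127), likewise the two short (((horizontal distance between tall_tube_a and sleeve_1 below 0.01 m and z of tall_tube_a in the frame of sleeve_1 between -0.048 and -0.032 m) or (horizontal distance between tall_tube_a and sleeve_2 below 0.01 m and z of tall_tube_a in the frame of sleeve_2 between -0.048 and -0.032 m) or (horizontal distance between tall_tube_a and sleeve_3 below 0.01 m and z of tall_tube_a in the frame of sleeve_3 between -0.048 and -0.032 m) or (horizontal distance between tall_tube_a and sleeve_4 below 0.01 m and z of tall_tube_a in the frame of sleeve_4 between -0.048 and -0.032 m)) and ((horizontal distance between tall_tube_b and sleeve_1 below 0.01 m and z of tall_tube_b in the frame of sleeve_1 between -0.048 and -0.032 m) or (horizontal distance between tall_tube_b and sleeve_2 below 0.01 m and z of tall_tube_b in the frame of sleeve_2 between -0.048 and -0.032 m) or (horizontal distance between tall_tube_b and sleeve_3 below 0.01 m and z of tall_tube_b in the frame of sleeve_3 between -0.048 and -0.032 m) or (horizontal distance between tall_tube_b and sleeve_4 below 0.01 m and z of tall_tube_b in the frame of sleeve_4 between -0.048 and -0.032 m)) and ((horizontal distance between short_tube_a and sleeve_1 below 0.01 m and z of short_tube_a in the frame of sleeve_1 between -0.048 and -0.032 m) or (horizontal distance between short_tube_a and sleeve_2 below 0.01 m and z of short_tube_a in the frame of sleeve_2 between -0.048 and -0.032 m) or (horizontal distance between short_tube_a and sleeve_3 below 0.01 m and z of short_tube_a in the frame of sleeve_3 between -0.048 and -0.032 m) or (horizontal distance between short_tube_a and sleeve_4 below 0.01 m and z of short_tube_a in the frame of sleeve_4 between -0.048 and -0.032 m)) and ((horizontal distance between short_tube_b and sleeve_1 below 0.01 m and z of short_tube_b in the frame of sleeve_1 between -0.048 and -0.032 m) or (horizontal distance between short_tube_b and sleeve_2 below 0.01 m and z of short_tube_b in the frame of sleeve_2 between -0.048 and -0.032 m) or (horizontal distance between short_tube_b and sleeve_3 below 0.01 m and z of short_tube_b in the frame of sleeve_3 between -0.048 and -0.032 m) or (horizontal distance between short_tube_b and sleeve_4 below 0.01 m and z of short_tube_b in the frame of sleeve_4 between -0.048 and -0.032 m)) and horizontal distance between tall_tube_a and tall_tube_b above 0.155 m and horizontal distance between short_tube_a and short_tube_b above 0.155 m and angle between each of tall_tube_a, tall_tube_b, short_tube_a, short_tube_b's own z axis and vertical below 0.3 rad and linear speed of each of tall_tube_a, tall_tube_b, short_tube_a, short_tube_b below 0.02 m/s); the robot touches nothing.
It fails at once if a tube is tipped more than 0.8 rad from upright (angle between any of tall_tube_a, tall_tube_b, short_tube_a, short_tube_b's own z axis and vertical above 0.8 rad).
It also fails if it takes over 109 s, if anything falls off the work surface, if the arm or the gripper's body presses on something with over 40 N, if the wrist force passes 120 N, or if a joint passes its speed limit or range.

### The arm

A 6-joint arm with a two-finger parallel gripper is mounted at the origin on a cart in front of the work surface, level with it; the furniture and walls round the work are solid. World frame = base frame: x ahead of the robot, y to its left, z up, the work surface at z = 0. Lengths are in mm, angles in rad, forces in N, time in s.
With the tool pointing down it reaches from about 350 to 775 mm from the base axis. Payload 7.3 kg.
Tool frame: the origin (TCP) lies at the very end of the fingers, on their centre line; the grasp point (between the pads) lies behind it (bot.grip_point_offset is the z of the grasp point in the tool frame, in mm); z points along the fingers, y is the line along which they close (so a half turn about z gives the same grasp; the last joint's range is limited). The gripper opens to 92 mm and grips with 3 to 60 N. Pads are 19 mm wide; open, the fingers measure 130 mm over their backs; the gripper's body (75 mm by 190 mm) begins 47 mm behind the grasp point.
Start: joints at [1.144, 0.342, 1.524, -0, 1.275, -0.146], TCP at [145.475, 504.462, 226.741] pointing down, gripper open.
Joint ranges: [-2.53, 2.53], [-0.77, 2.02], [0.04, 2.7], [-1, 4.14], [0.28, 2.66], [-3.11, 3.11]. Speed limits (rad/s): [2.57, 2.57, 3.14, 3.14, 3.14, 3.14].

### API

Orientations are given as [roll, pitch, yaw] about the fixed x, y, z axes, in that order (R = Rz(yaw) Ry(pitch) Rx(roll)).
In Python, from plant import bot gives the robot as it stands. The module is installed in compiled form; this text tells all that it offers.
- The arm moves only by the shell command python3 -m crank 'ROWS'. ROWS is JSON, a list that holds one entry, the list of rows, each a list of 5 numbers: the opening, from 0 (shut) to 1 (fully open), then the shift along the tool's x, y, z in cm, then the turn about the tool's z in degrees. In form: [[[claw, x, y, z, turn], ...]]. A call has exactly 10 rows; each row is the pose to reach, as a shift and turn from the pose commanded when the call began, along the tool's axes at that moment; what a row does not reach only later rows make up. A row lasts 1/10 s, in which the tool goes at most 50 mm and 8.59 degrees, less where a joint would pass 70% of its speed; a pose out of reach is approached as far as the arm can. A call with a gripper value outside its range is refused whole. The fingers move at their own pace and stop on an object; the grip force is fixed at half the most. Time passes only in rows, so rows that repeat a pose let the fingers close, or fill a call up. It gives the time, the measured TCP pose, the force, the opening and the grip force at its end, in the units of the state.
- bot.get_obs(): the state, without advancing time (a new reading comes with each control period).
- bot.capture(name): name is "side" or "top"; returns (picture, depth): 420x560x3 uint8, red, green, blue; 420x560 float32, mm along the optical axis (not along the pixel's ray), 0 where there is no reading.
- bot.calibration(name): a dict with "vertical_fov" (degrees; the focal length in pixels is half the picture's height over the tangent of half this angle, whatever the lens; pixels are square), "cx", "cy" (the principal point, pixels), "rvec" (rotation vector, rad) and "tvec" (3), from world to camera coordinates, as OpenCV has them. Camera axes: x right, y down, z forward; pixel columns grow to the right and rows downward; lengths in mm; the calibration is good to about 2 mm. A picture is of the moment at which its call begins. calibration takes no time and is no camera call.
- bot.close_job(): hands the job in; it is judged then, once.
The state is a dict: "time": time; "joint_positions": joint angles; "dq": joint speeds; "tau": joint torques, N m; "tool_pos": TCP position; "tcp_rot": TCP orientation; "contact_force": force on the tool from outside, world axes, zero at the start; "moment": the same for the moment, N m; "grip_width": finger opening in mm; "finger_force": force on a finger pad.
Only numpy, scipy, OpenCV 4.12 (cv2) and the standard library are available. Lean on these libraries where they do the work, as an engineer would, in place of code of your own. Each camera call takes 0.05 s, during which the arm holds its last target. There are 200 camera calls.

## Working session

There is one attempt and no reset: what is moved stays moved. The work goes in short steps, Python scripts to look and compute and a shell command to move; the robot and the scene stay as the last step left them, time stands still between calls to the robot, and variables do not carry over. Pictures are saved under pics/ and viewed, at most 16 in all, crops included, and the job is handed in when it is done.

```bash
mkdir -p pics; cat > h.py <<'E'
import numpy as np, cv2
from plant import bot
def cal(n):
    c=bot.calibration(n); f=210/np.tan(np.radians(c["vertical_fov"])/2)
    R=cv2.Rodrigues(np.array(c["rvec"],float))[0]; t=np.array(c["tvec"],float).ravel()
    return f,c["cx"],c["cy"],R,t
def cap(n,fn=None):
    p,d=bot.capture(n)
    if fn: cv2.imwrite("pics/"+fn,p[:,:,::-1])
    np.savez("last_"+n,p=p,d=d); return p,d
def ray(n,u,v):
    f,cx,cy,R,t=cal(n); return -R.T@t, R.T@np.array([(u-cx)/f,(v-cy)/f,1])
def onplane(n,u,v,z):
    o,d=ray(n,u,v); return o+d*(z-o[2])/d[2]
def cloud(n,d):
    f,cx,cy,R,t=cal(n); v,u=np.mgrid[:420,:560]
    P=np.stack([(u-cx)/f*d,(v-cy)/f*d,d],-1); W=(P-t)@R; W[d<=0]=np.nan; return W
def proj(n,X):
    f,cx,cy,R,t=cal(n); q=R@np.array(X,float)+t; return q[0]/q[2]*f+cx,q[1]/q[2]*f+cy
E
python3 - <<'E'
from h import *
for n in("side","top"):
    cap(n,n+"0.png"); f,cx,cy,R,t=cal(n); print(n,f,cx,cy,-R.T@t,R[2])
o=bot.get_obs(); print(o["time"],o["tool_pos"],o["tcp_rot"],o["grip_width"],bot.grip_point_offset)
E
```

```text
side 460.0152584669793 276.73243231489914 215.84846213032768 [  223.95390096 -1110.49695231   577.56715855] [ 0.2331617   0.88658671 -0.39949922]
top 500.3563740861958 278.99275601108485 208.20857361939383 [3.49431971e+02 1.07974148e+00 1.35008504e+03] [ 0.14745878 -0.02034014 -0.98885903]
0.1 [145.32053712 504.11440147 226.10877001] [-3.14021792e+00 -2.06622571e-04  2.86075971e+00] 91.54298871002514 -18.8
```

View pics/side0.png

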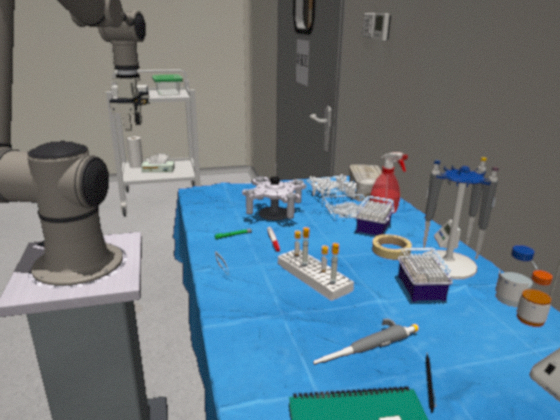

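View pics/top0.png

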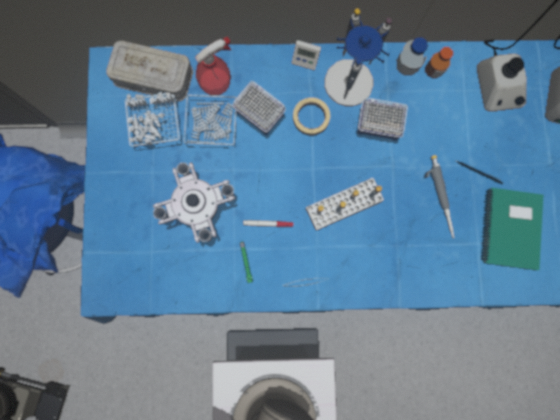

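Top: rack at (345,203), rotor at (193,200). Side: rack at (315,272) with four tubes whose caps sit at about (296,233), (306,234), (323,247) and (335,248), and the rotor at (275,195). Next I'll enlarge the views and check the calibration.

```bash
python3 - <<'E'
from h import *
for n in("side","top"):
    print(n,"tcp",proj(n,bot.get_obs()["tool_pos"]),"base",proj(n,[0,0,0]))
s=np.load("last_side.npz"); t=np.load("last_top.npz")
a=cv2.resize(s["p"][165:305,230:360],None,fx=4,fy=4,interpolation=cv2.INTER_CUBIC)
b=cv2.resize(t["p"][155:245,145:390],None,fx=3.2,fy=3.2,interpolation=cv2.INTER_CUBIC)
cv2.imwrite("pics/c1.png",a[:,:,::-1]);cv2.imwrite("pics/c2.png",b[:,:,::-1])
W=cloud("top",t["d"])
for u,v in((345,215),(193,200),(300,250),(165,170),(320,208),(205,233)): print(u,v,W[v,u].round())
W=cloud("side",s["d"])
for u,v in((315,280),(275,180),(240,260),(297,240)): print(u,v,W[v,u].round())
E
```

```text
side tcp (np.float64(133.5606769902191), np.float64(127.35552407323509)) base (np.float64(78.84370538763989), np.float64(262.4413053890113))
top tcp (np.float64(37.49430885462462), np.float64(385.13460009816373)) base (np.float64(273.7589192219096), np.float64(420.71933635828816))
345 215 [ 525. -203.   21.]
193 200 [556. 187. 131.]
300 250 [436. -81.  -1.]
165 170 [664. 284.  -0.]
320 208 [ 536. -130.   89.]
205 233 [482. 168.  53.]
315 280 [ 540. -258.   24.]
275 180 [555. 175. 118.]
240 260 [398. -81.  -1.]
297 240 [572. -11.   3.]
```

View pics/c1.png

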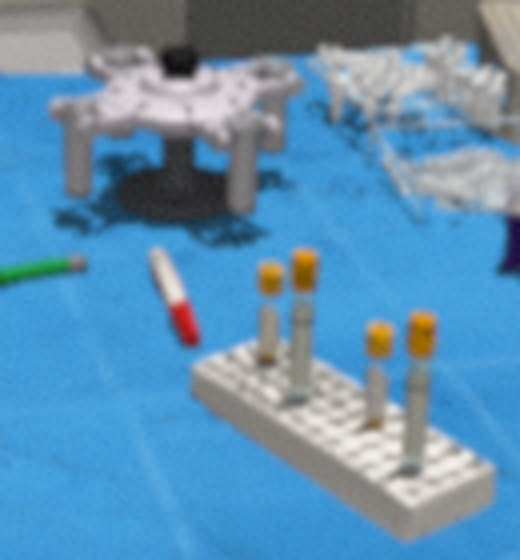

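View pics/c2.png

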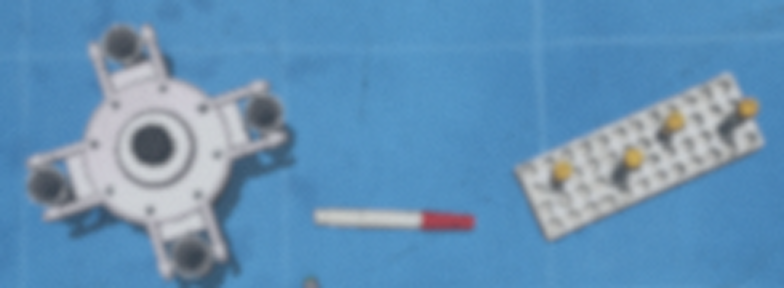

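Side crop: all four caps in the rack are yellow, in the order short, tall, short, tall from the rotor end. Candidates to confuse:
- Green tube or pen lying at side (235,234), top (246,262): rejected on colour.
- Red/white pen at top (268,224): rejected.
- Yellow-tipped pipette at top (435,160): rejected.

I choose the four yellow caps at top about (321,209), (342,204), (356,193) and (378,188). Next I triangulate.

```bash
cat > m.py <<'E'
from h import *
def blobs(p,mask,x0,y0,x1,y1,amin):
    m=np.zeros(mask.shape,np.uint8); m[y0:y1,x0:x1]=mask[y0:y1,x0:x1]*255
    k,l,st,c=cv2.connectedComponentsWithStats(m)
    return [(c[i],st[i]) for i in range(1,k) if st[i][4]>=amin]
def tri(ps,pt):
    o1,d1=ray("side",*ps);o2,d2=ray("top",*pt)
    s=np.linalg.lstsq(np.stack([d1,-d2],1),o2-o1,rcond=None)[0]
    a,b=o1+d1*s[0],o2+d2*s[1]; return (a+b)/2,np.linalg.norm(a-b)
def yel(p):
    h=cv2.cvtColor(p,cv2.COLOR_RGB2HSV); return (h[...,0]>12)&(h[...,0]<32)&(h[...,1]>120)&(h[...,2]>110)
E
python3 - <<'E'
from m import *
s=np.load("last_side.npz")["p"]; T=np.load("last_top.npz"); t=T["p"]
S=sorted(blobs(s,yel(s),280,220,350,265,8),key=lambda b:b[0][0]); Tt=sorted(blobs(t,yel(t),305,175,390,220,8),key=lambda b:b[0][0])
for b in S: print("S",b[0].round(1),b[1])
for b in Tt: print("T",b[0].round(1),b[1])
if len(S)==len(Tt):
    for a,b in zip(S,Tt): X,e=tri(a[0],b[0]); print(X.round(1),round(e,1))
g=cv2.cvtColor(t,cv2.COLOR_RGB2HSV); dk=(g[...,2]<95)&(g[...,1]<110)
for b in blobs(t,dk,145,155,245,245,15):
    print("dark",b[0].round(1),b[1],onplane("top",*b[0],95).round(1))
W=cloud("top",T["d"])
w=(t.min(2)>140); 
for b in blobs(t,w,300,170,390,235,200):
    print("rack",b[0],b[1]); 
    m=np.zeros_like(w);x,y,ww,hh,_=b[1];m[y:y+hh,x:x+ww]=w[y:y+hh,x:x+ww]
    z=W[...,2][m]; print(np.nanpercentile(z,[10,50,90]))
    r=cv2.minAreaRect(np.argwhere(m)[:,::-1].astype(np.float32)); q=np.array([onplane("top",*c,24)[:2] for c in cv2.boxPoints(r)]); print(q.round(1),np.linalg.norm(q-np.roll(q,1,0),axis=1).round(1), q.mean(0))
z=W[180:225,170:220,2]; print("rotor plate z",np.nanpercentile(z,[10,50,90,98]))
a=cv2.resize(t[150:250,140:250],None,fx=5,fy=5,interpolation=cv2.INTER_CUBIC);b=cv2.resize(s[170:230,235:315],None,fx=7,fy=7,interpolation=cv2.INTER_CUBIC)
cv2.imwrite("pics/c3.png",a[:,:,::-1]);cv2.imwrite("pics/c4.png",b[:,:,::-1])
E
```

```text
S [297.4 234.4] [296 232   4   6  23]
S [305.7 231.8] [304 228   5   9  39]
S [324.6 249.7] [323 246   5   8  29]
S [335.  248.3] [333 244   5  10  48]
dark [183.1 169.3] [180 167   7   6  29] [642.5 218.1  95. ]
dark [227.3 190.9] [224 189   7   5  28] [584.  105.8  95. ]
dark [192.2 200. ] [187 195  11  11  92] [562.4 194.8  95. ]
dark [160.1 213.1] [157 210   7   7  33] [530.6 275.6  95. ]
dark [204.9 235.1] [202 232   7   7  33] [472.5 162.9  95. ]
rack [343.35580039 203.71419313] [ 307  178   76   51 1543]
[10.34465516 22.94587715 27.69035317]
[[ 550.1  -98. ]
 [ 628.5 -284.1]
 [ 564.9 -308.4]
 [ 487.7 -123.2]] [ 67.3 202.   68.1 200.7] [ 557.79716037 -203.42532986]
rotor plate z [  2.1807327   91.57277013 103.7304595  123.12895919]
```

View pics/c3.png

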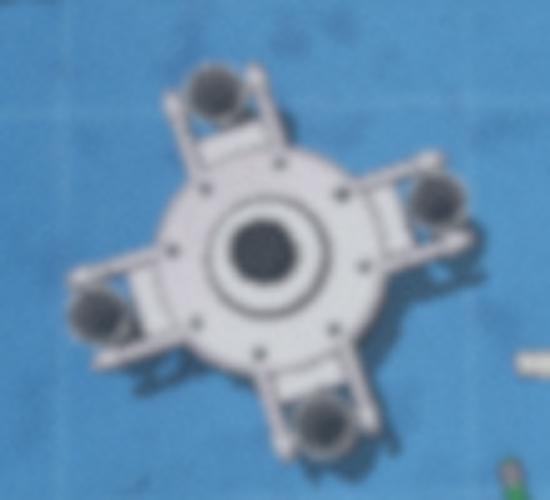

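View pics/c4.png

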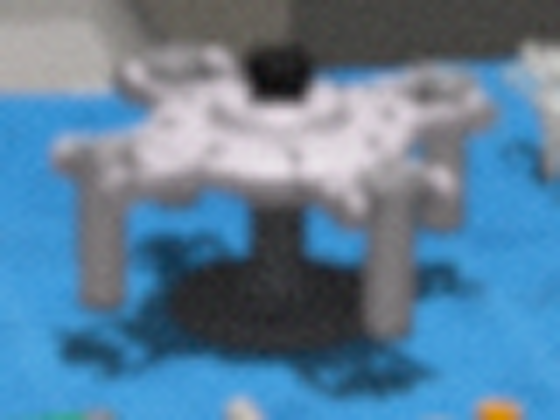

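The rotor's opposite sleeve mouths come out 178.7 and 178.0 mm apart (180 expected), with centres agreeing at (557,190.6). I still need to relax the yellow mask for the top view.

```bash
python3 - <<'E'
from m import *
s=np.load("last_side.npz")["p"]; T=np.load("last_top.npz"); t=T["p"]
def y2(p,k):
    q=p.astype(int); return (q[...,0]-q[...,2]>k)&(q[...,1]-q[...,2]>k*0.4)
S=sorted(blobs(s,y2(s,70),280,220,350,265,8),key=lambda b:b[0][0]); Tt=sorted(blobs(t,y2(t,45),305,175,390,220,6),key=lambda b:b[0][0])
for b in S: print("S",b[0].round(1),b[1])
for b in Tt: print("T",b[0].round(1),b[1])
if len(S)==len(Tt):
    for a,b,h in zip(S,Tt,(86,118,86,118)):
        X,e=tri(a[0],b[0]); print("tri",X.round(1),round(e,1),"top@h",onplane("top",*b[0],h).round(1))
print("sleeve mouths tri",[ [v.round(1) if hasattr(v,'round') else v for v in tri(a,b)] for a,b in (((292.1,195),(204.9,235.1)),((248.6,192.1),(160.1,213.1)),((275,178),(192.2,200)))])
print(onplane("top",192.2,200,123))
E
```

```text
S [297.3 234.1] [295 231   5   7  26]
S [305.7 231.8] [304 228   5   9  39]
S [324.7 249.4] [323 246   5   8  31]
S [335.  248.3] [333 244   5  10  48]
T [320.3 207.9] [318 206   6   5  24]
T [342.6 204. ] [340 202   6   5  23]
T [355.6 192.3] [353 190   6   5  21]
T [378.1 188.4] [376 187   5   4  17]
tri [ 536.  -130.9   81.7] 2.3 top@h [ 536.5 -130.7   86. ]
tri [ 539.9 -184.   112.1] 3.0 top@h [ 540.5 -183.5  118. ]
tri [ 574.5 -223.5   81.7] 2.7 top@h [ 575.1 -223.1   86. ]
tri [ 578.  -275.8  110.7] 3.0 top@h [ 578.1 -274.6  118. ]
sleeve mouths tri [[array([536.1, 148.5,  77.9]), np.float64(128.2)], [array([516.8, 289.5,  43. ]), np.float64(42.6)], [array([558.9, 191. , 118.8]), np.float64(1.1)]]
[557.61478888 190.46403797 123.        ]
```

```bash
cat > g.py <<'E'
# usage: python3 g.py x y z_tip  -> shift in cm along tool axes now
import sys
from m import *
from scipy.spatial.transform import Rotation as Ro
o=bot.get_obs(); R=Ro.from_euler("xyz",o["tcp_rot"]).as_matrix()
print("t",round(o["time"],2),"tcp",np.round(o["tool_pos"],1),"rpy",np.round(o["tcp_rot"],3),"w",round(o["grip_width"],1),"F",np.round(o["contact_force"],1))
print("x_t",R[:,0].round(3),"y_t",R[:,1].round(3))
a=list(map(float,sys.argv[1:]))
for i in range(0,len(a),3): print("shift cm",((R.T@(np.array(a[i:i+3])-o["tool_pos"]))/10).round(2))
E
python3 -m crank '[[[0.5,-5,-4.5,0,6],[0.5,-9,-8,0,12],[0.5,-13,-12,0,18],[0.5,-17,-15.5,0,24],[0.5,-21,-19,0,30],[0.5,-25,-23,0,36],[0.5,-29,-26.5,0,42],[0.5,-32,-29,0,48],[0.5,-34,-31,0,51],[0.5,-35,-32,0,51]]]'
python3 g.py 536 -131 140 536 -131 65
python3 -c "
from m import *
for a,b in (((292.1,194),(227.3,190.9)),((248.6,191.5),(204.9,235.1))): print(tri(a,b))"
```

```text
time: 1.1
tool_pos: [394.5, 96.9, 226.6]
tcp_rot: [3.141, 0.001, 1.966]
contact_force: [-0.2, 0.0, 0.3]
grip_width: 45.9
finger_force: 0.0
t 1.1 tcp [394.5  96.9 226.6] rpy [3.141e+00 1.000e-03 1.966e+00] w 45.9 F [-0.2  0.   0.3]
x_t [-0.385  0.923 -0.001] y_t [0.923 0.385 0.   ]
shift cm [-26.48   4.28   8.68]
shift cm [-26.47   4.28  16.18]
(array([586.77734745, 105.11925385,  95.25078699]), np.float64(5.78886123550278))
(array([471.75584031, 163.38521408,  92.06760363]), np.float64(1.8068800588994298))
```

```bash
python3 -m crank '[[[0.5,-4,0.7,1,0],[0.5,-8.5,1.5,2.5,0],[0.5,-13,2.2,4,0],[0.5,-17.5,2.9,5.5,0],[0.5,-21.5,3.5,7,0],[0.5,-24.5,4,8,0],[0.5,-26,4.2,8.7,0],[0.5,-26.5,4.3,8.7,0],[0.5,-26.5,4.3,8.7,0],[0.5,-26.5,4.3,8.7,0]]]'
python3 - <<'E'
from m import *
cap("side","s1.png"); t=cap("top")[0]
cv2.imwrite("pics/t1.png",cv2.resize(t[130:270,250:430],None,fx=4,fy=4)[:,:,::-1])
E
python3 g.py 536 -131 140 536 -131 65
```

```text
time: 2.1
tool_pos: [535.5, -126.1, 140.3]
tcp_rot: [3.141, -0.0, 1.972]
contact_force: [0.2, 0.1, 0.7]
grip_width: 45.9
finger_force: 0.0
t 2.2 tcp [ 535.7 -126.2  140.5] rpy [3.141 0.    1.972] w 45.9 F [0.7 0.1 0.1]
x_t [-0.391  0.921 -0.   ] y_t [0.921 0.391 0.001]
shift cm [-0.46 -0.16  0.05]
shift cm [-0.45 -0.16  7.55]
```

View pics/t1.png

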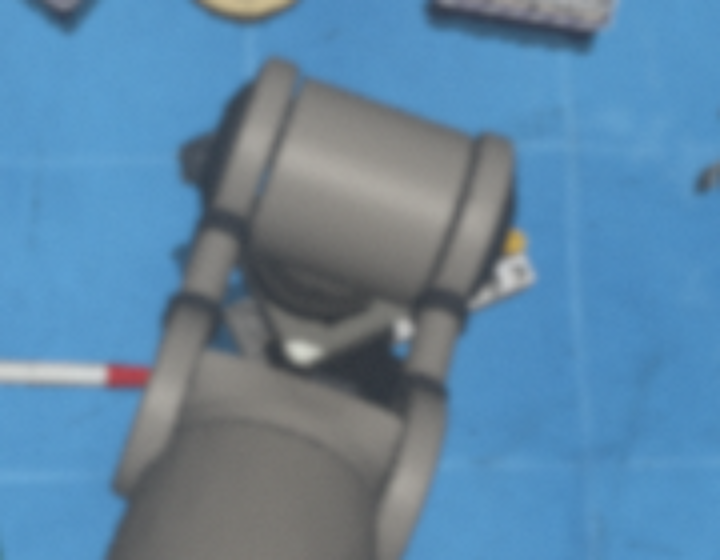

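View pics/s1.png

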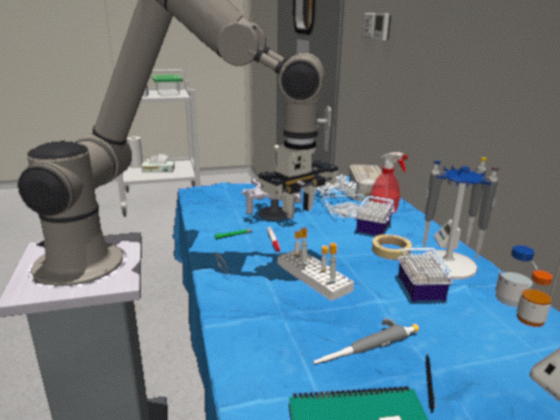

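Side: open fingertips at (291,212) and (309,206), directly above the first short cap at (297,232). Top: the arm covers the rack. Descending.

```bash
python3 -m crank '[[[0.5,-0.5,-0.2,1,0],[0.5,-0.5,-0.2,3,0],[0.5,-0.5,-0.2,5,0],[0.5,-0.5,-0.2,6.5,0],[0.5,-0.5,-0.2,7.3,0],[0.5,-0.5,-0.2,7.5,0],[0,-0.5,-0.2,7.5,0],[0,-0.5,-0.2,7.5,0],[0,-0.5,-0.2,7.5,0],[0,-0.5,-0.2,7.5,0]]]'
python3 g.py 585 105 0
python3 - <<'E'
from m import *
s=cap("side")[0]; cv2.imwrite("pics/s2.png",cv2.resize(s[180:300,240:370],None,fx=4,fy=4)[:,:,::-1])
E
```

```text
time: 3.2
tool_pos: [536.3, -132.8, 65.3]
tcp_rot: [3.141, 0.001, 1.971]
contact_force: [-0.6, 0.4, -0.2]
grip_width: 18.6
finger_force: 0.0
t 3.2 tcp [ 536.3 -132.8   65.3] rpy [3.141e+00 1.000e-03 1.971e+00] w 18.6 F [-0.6  0.4 -0.2]
x_t [-0.389  0.921 -0.001] y_t [0.921 0.389 0.001]
shift cm [20.01 13.74  6.52]
```

View pics/s2.png

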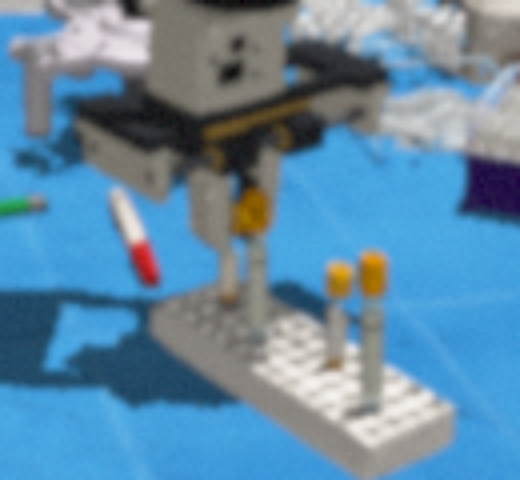

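Side crop: fingers straddle the first short tube, cap at crop (232,215), still closing. I'll finish the grip and lift.

```bash
python3 -m crank '[[[0,0,0,0,0],[0,0,0,0,0],[0,0,0,0,0],[0,0,0,-0.7,0],[0,0,0,-2,0],[0,0,0,-4,0],[0,0,0,-7,0],[0,0,0,-10,0],[0,0,0,-12,0],[0,0,0,-13,0]]]'
python3 g.py 585 105 195
```

```text
time: 4.25
tool_pos: [536.5, -133.0, 197.7]
tcp_rot: [3.139, 0.003, 1.971]
contact_force: [0.1, -0.3, -0.5]
grip_width: 15.1
finger_force: 30.0
t 4.25 tcp [ 536.5 -133.   197.7] rpy [3.139e+00 3.000e-03 1.971e+00] w 15.1 F [ 0.1 -0.3 -0.5]
x_t [-0.389  0.921 -0.003] y_t [0.921 0.389 0.003]
shift cm [20.04 13.73  0.25]
```

```bash
python3 -m crank '[[[0,0.8,0.5,0,0],[0,2.7,1.8,0,0],[0,5.5,3.7,0,0],[0,8.5,5.8,0,0],[0,11.5,7.9,0,0],[0,14.5,9.9,0,0],[0,17,11.6,0,0],[0,18.8,12.9,0,0],[0,19.7,13.5,0,0],[0,19.9,13.7,0,0]]]'
python3 - <<'E'
from m import *
s=cap("side")[0]; t=cap("top")[0]
a=cv2.resize(s[140:235,225:340],None,fx=4,fy=4);b=cv2.resize(t[140:250,140:300],None,fx=2.5,fy=3.4545)[:380]
cv2.imwrite("pics/s3.png",a[:,:,::-1])
q=s.astype(int);m=(q[...,0]-q[...,2]>60)&(q[...,1]-q[...,2]>25)
for b in blobs(s,m,225,130,340,215,5): print(b[0],b[1])
print(proj("side",[585,105,95]),proj("side",[585,105,140]))
E
python3 g.py 585 105 100
```

```text
time: 5.25
tool_pos: [584.0, 105.1, 193.6]
tcp_rot: [-3.14, -0.001, 1.972]
contact_force: [-0.0, 0.3, -0.7]
grip_width: 14.7
finger_force: 30.0
[290.30769231 132.84615385] [287 132   8   3  13]
[292.5 157.5] [292 156   2   4   8]
(np.float64(290.5569826265275), np.float64(194.28875093952007)) (np.float64(290.8956405032172), np.float64(179.80197691410137))
t 5.35 tcp [584.3 103.7 194. ] rpy [-3.14  -0.     1.971] w 15.0 F [-0.2 -0.8 -0.2]
x_t [-0.39   0.921  0.   ] y_t [ 0.921  0.39  -0.001]
shift cm [0.09 0.13 9.4 ]
```

View pics/s3.png

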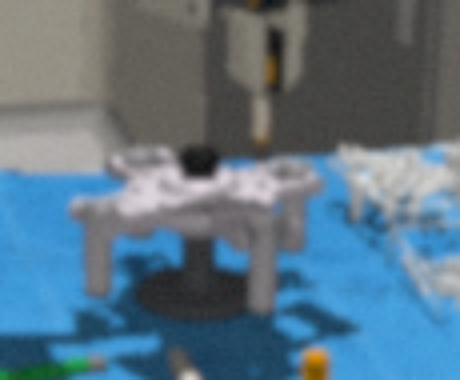

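Side crop: the tube hangs upright with its foot at (290.5,177), right above the -y sleeve (mouth projects to (290.6,194)). Lowering.

```bash
python3 -m crank '[[[0,0,0.1,1,0],[0,0,0.1,2.5,0],[0,0,0.1,3.8,0],[0,0,0.1,4.6,0],[0,0,0.1,5.6,0],[0,0,0.1,6.6,0],[0,0,0.1,7.6,0],[0,0,0.1,8.5,0],[0,0,0.1,9.1,0],[0,0,0.1,9.2,0]]]'
python3 g.py 585 105 101
```

```text
time: 6.35
tool_pos: [586.0, 104.4, 102.2]
tcp_rot: [3.141, -0.0, 1.971]
contact_force: [1.9, 0.7, 0.3]
grip_width: 14.7
finger_force: 30.0
t 6.35 tcp [586.  104.4 102.2] rpy [ 3.141 -0.     1.971] w 14.7 F [1.9 0.7 0.3]
x_t [-0.389  0.921  0.   ] y_t [0.921 0.389 0.001]
shift cm [ 0.09 -0.07  0.12]
```

```bash
python3 -m crank '[[[0,0,0,0.1,0],[0.4,0,0,0.1,0],[0.4,0,0,0.1,0],[0.4,0,0,0.1,0],[0.4,0,0,0.1,0],[0.4,0,0,-1,0],[0.4,0,0,-3,0],[0.4,0,0,-5.5,0],[0.4,0,0,-7.5,0],[0.4,0,0,-8.5,0]]]'
python3 - <<'E'
from m import *
s=cap("side")[0]
cv2.imwrite("pics/s4.png",cv2.resize(s[140:240,225:345],None,fx=4,fy=4)[:,:,::-1])
q=s.astype(int);m=(q[...,0]-q[...,2]>60)&(q[...,1]-q[...,2]>25)
for b in blobs(s,m,225,130,345,260,8): print(b[0],b[1])
print(proj("side",[585,105,116]))
E
python3 g.py 574.5 -223.5 160
```

```text
time: 7.35
tool_pos: [586.5, 104.3, 190.6]
tcp_rot: [3.138, 0.001, 1.971]
contact_force: [0.7, -0.9, 0.4]
grip_width: 36.6
finger_force: 0.0
[287.58333333 134.75      ] [284 134   8   3  12]
[290.5 188.5] [289 186   4   6  20]
[303.25531915 231.5106383 ] [301 227   6  10  47]
[332.81132075 248.1509434 ] [330 243   6  11  53]
[324.70588235 249.38235294] [323 246   5   8  34]
(np.float64(290.71389738297205), np.float64(187.5764056071599))
t 7.4 tcp [586.8 104.4 191.3] rpy [3.137e+00 2.000e-03 1.971e+00] w 36.6 F [-0.   0.3  1.4]
x_t [-0.389  0.921 -0.002] y_t [0.921 0.389 0.005]
shift cm [-29.71 -13.91   3.11]
```

View pics/s4.png

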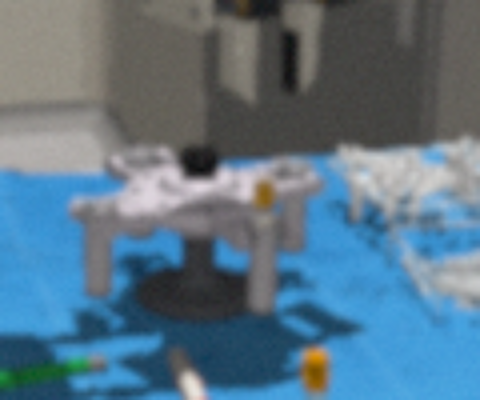

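Side crop: short tube seated in the -y sleeve, cap at (290.5,188.5) against (290.7,187.6) predicted. The tall tubes' caps have shifted slightly since the start, so I remeasure them while the rack is clear of the arm.

```bash
cat > caps.py <<'E'
from m import *
def y2(p,k):
    q=p.astype(int); return (q[...,0]-q[...,2]>k)&(q[...,1]-q[...,2]>k*0.4)
s=cap("side")[0]; t=cap("top")[0]
S=sorted(blobs(s,y2(s,70),280,220,350,265,8),key=lambda b:b[0][0]); T=sorted(blobs(t,y2(t,45),305,170,395,225,6),key=lambda b:b[0][0])
for b in S: print("S",b[0].round(1),b[1])
for b in T: print("T",b[0].round(1),b[1])
for a in S:
    for b in T:
        X,e=tri(a[0],b[0])
        if e<10: print(X.round(1),round(e,1))
E
python3 caps.py
```

```text
S [303.1 231.8] [301 227   5  10  43]
S [324.7 249.4] [323 246   5   8  31]
S [332.9 248. ] [330 243   6  11  50]
T [342. 206.] [340 204   5   5  21]
T [355.5 192.4] [353 190   6   6  23]
T [377.6 190.2] [376 188   5   5  19]
[ 534.5 -182.2  112. ] 3.5
[ 574.5 -223.2   81.6] 2.4
[ 573.4 -274.2  111.1] 2.8
```

```bash
python3 -m crank '[[[0.5,-1.5,-0.7,0,0],[0.5,-5,-2.3,0,0],[0.5,-9.5,-4.4,0.3,0],[0.5,-14,-6.5,0.8,0],[0.5,-18.5,-8.6,1.4,0],[0.5,-22.8,-10.7,2,0],[0.5,-26.3,-12.3,2.5,0],[0.5,-28.7,-13.4,3,0],[0.5,-29.6,-13.9,3.1,0],[0.5,-29.7,-13.9,3.1,0]]]'
python3 g.py 574.5 -223.3 65
```

```text
time: 8.5
tool_pos: [572.1, -224.7, 155.5]
tcp_rot: [-3.14, -0.002, 1.968]
contact_force: [-0.1, 0.5, 0.1]
grip_width: 46.0
finger_force: 0.0
t 8.5 tcp [ 572.1 -224.7  155.5] rpy [-3.140e+00 -2.000e-03  1.968e+00] w 46.0 F [-0.1  0.5  0.1]
x_t [-0.387  0.922  0.002] y_t [ 0.922  0.387 -0.001]
shift cm [0.02 0.29 9.05]
```

```bash
python3 -m crank '[[[0.5,0.1,0.2,1,0],[0.5,0.1,0.2,3,0],[0.5,0.1,0.2,5.5,0],[0.5,0.1,0.2,7.5,0],[0.5,0.1,0.2,8.7,0],[0.5,0.1,0.2,9.2,0],[0,0.1,0.2,9.3,0],[0,0.1,0.2,9.3,0],[0,0.1,0.2,9.3,0],[0,0.1,0.2,9.3,0]]]'
python3 g.py 574.5 -223.3 65
```

```text
time: 9.5
tool_pos: [575.1, -221.9, 64.5]
tcp_rot: [3.141, 0.001, 1.971]
contact_force: [0.1, 0.4, 0.0]
grip_width: 18.3
finger_force: 0.0
t 9.5 tcp [ 575.1 -221.9   64.5] rpy [3.141e+00 1.000e-03 1.971e+00] w 18.3 F [0.1 0.4 0. ]
x_t [-0.389  0.921 -0.001] y_t [0.921 0.389 0.001]
shift cm [-0.11 -0.11 -0.05]
```

```bash
python3 -m crank '[[[0,0,0,0,0],[0,0,0,0,0],[0,0,0,0,0],[0,0,0,-0.7,0],[0,0,0,-2,0],[0,0,0,-4,0],[0,0,0,-7,0],[0,0,0,-10,0],[0,0,0,-12,0],[0,0,0,-13,0]]]'
python3 g.py 530 276 195
```

```text
time: 10.5
tool_pos: [575.4, -222.0, 196.9]
tcp_rot: [3.139, 0.003, 1.971]
contact_force: [0.2, 0.5, -1.4]
grip_width: 15.3
finger_force: 30.0
t 10.5 tcp [ 575.4 -222.   196.9] rpy [3.139e+00 3.000e-03 1.971e+00] w 15.3 F [ 0.2  0.5 -1.4]
x_t [-0.389  0.921 -0.003] y_t [0.921 0.389 0.003]
shift cm [47.64 15.21  0.08]
```

```bash
python3 -m crank '[[[0,1,0.3,-0.5,0],[0,3.5,1.1,-1.2,0],[0,7,2.2,-2,0],[0,11,3.5,-2,0],[0,15.2,4.9,-2,0],[0,19.4,6.2,-2,0],[0,23.6,7.5,-2,0],[0,27.8,8.9,-2,0],[0,32,10.2,-2,0],[0,36,11.5,-2,0]]]'
python3 -m crank '[[[0,3.5,1.1,0,0],[0,6.5,2.1,0,0],[0,9,2.9,0.5,0],[0,10.7,3.4,1,0],[0,11.5,3.7,1.5,0],[0,11.7,3.7,2,0],[0,11.7,3.7,2,0],[0,11.7,3.7,2,0],[0,11.7,3.7,2,0],[0,11.7,3.7,2,0]]]'
python3 g.py 531 275 100
python3 - <<'E'
from m import *
s=cap("side")[0]
cv2.imwrite("pics/s5.png",cv2.resize(s[140:240,225:345],None,fx=4,fy=4)[:,:,::-1])
print(proj("side",[530,276,139]),proj("side",[530,276,95]))
E
```

```text
time: 11.5
tool_pos: [538.8, 157.1, 212.7]
tcp_rot: [-3.139, -0.001, 1.971]
contact_force: [0.6, -0.3, -0.1]
grip_width: 14.9
finger_force: 30.0
time: 12.5
tool_pos: [529.4, 276.2, 194.1]
tcp_rot: [3.141, 0.0, 1.97]
contact_force: [0.4, 0.4, 0.2]
grip_width: 14.8
finger_force: 30.0
t 12.5 tcp [529.4 276.2 194.1] rpy [3.141 0.    1.97 ] w 14.8 F [0.4 0.4 0.2]
x_t [-0.388  0.922 -0.   ] y_t [0.922 0.388 0.001]
shift cm [-0.17  0.1   9.41]
(np.float64(259.6249247396646), np.float64(164.3125472470485)) (np.float64(259.69263657712577), np.float64(177.3433586682662))
```

View pics/s5.png

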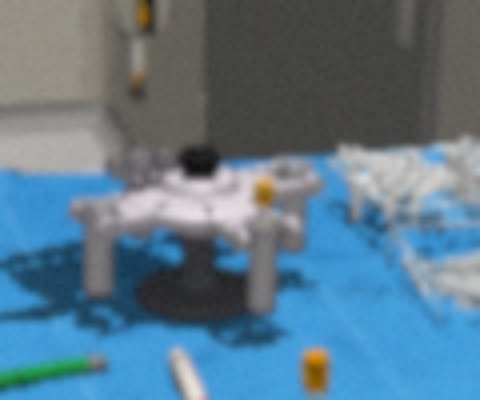

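Foot at (259.3,163), right over the +y sleeve (predicted 259.6,164.3), with a slight lean of about 4°. Lowering.

```bash
python3 -m crank '[[[0,0,0,1,0],[0,0,0,2.5,0],[0,0,0,3.8,0],[0,0,0,4.6,0],[0,0,0,5.6,0],[0,0,0,6.6,0],[0,0,0,7.6,0],[0,0,0,8.5,0],[0,0,0,9.1,0],[0,0,0,9.3,0]]]'
python3 g.py 530 276 99.5
```

```text
time: 13.55
tool_pos: [530.4, 277.6, 100.9]
tcp_rot: [3.138, -0.0, 1.971]
contact_force: [4.2, 3.4, 4.0]
grip_width: 15.0
finger_force: 30.0
t 13.55 tcp [530.4 277.6 100.9] rpy [ 3.138 -0.     1.971] w 15.0 F [4.2 3.4 4. ]
x_t [-0.389  0.921  0.   ] y_t [0.921 0.389 0.004]
shift cm [-0.13 -0.1   0.14]
```

Light contact (4 N), nearly at depth. Releasing.

```bash
python3 -m crank '[[[0,0,0,0.1,0],[0.4,0,0,0.1,0],[0.4,0,0,0.1,0],[0.4,0,0,0.1,0],[0.4,0,0,0.1,0],[0.4,0,0,-1,0],[0.4,0,0,-3,0],[0.4,0,0,-5.5,0],[0.4,0,0,-8,0],[0.4,0,0,-9.5,0]]]'
python3 - <<'E'
from m import *
s=cap("side")[0]
q=s.astype(int);m=(q[...,0]-q[...,2]>60)&(q[...,1]-q[...,2]>25)
for b in blobs(s,m,225,150,345,260,4): print(b[0],b[1])
print(proj("side",[530,276,116]))
E
python3 caps.py; python3 g.py 534.5 -182.2 180
```

```text
time: 14.55
tool_pos: [529.6, 277.1, 198.8]
tcp_rot: [3.138, 0.0, 1.971]
contact_force: [0.5, 0.4, 0.2]
grip_width: 36.6
finger_force: 0.0
[259.86363636 171.68181818] [258 169   5   6  22]
[290.66666667 187.33333333] [289 185   5   6  24]
[303.3255814 231.8372093] [301 228   6   9  43]
[332.98 248.1 ] [331 243   5  11  50]
(np.float64(259.66051952578107), np.float64(171.16258946792533))
S [303.4 231.9] [301 228   5   9  37]
S [332.9 248.1] [331 243   5  11  48]
T [342. 206.] [340 204   5   5  21]
T [377.6 190.2] [376 188   5   5  19]
[ 534.9 -182.3  111.7] 2.9
[ 573.5 -274.3  110.9] 2.7
t 14.7 tcp [529.4 277.  197.1] rpy [3.139 0.    1.971] w 36.9 F [-0.6 -0.5  0.2]
x_t [-0.389  0.921 -0.   ] y_t [0.921 0.389 0.003]
shift cm [-42.5  -17.41   1.67]
```

Both short tubes are seated: caps at (259.9,171.7) and (290.7,187.3), each within about 1 px of prediction. On to tall tube B at (534.7,-182.2).

```bash
python3 -m crank '[[[0.5,-1.5,-0.6,0,0],[0.5,-5,-2,0,0],[0.5,-9.5,-3.9,0,0],[0.5,-14,-5.7,0,0],[0.5,-18.5,-7.6,0,0],[0.5,-23,-9.4,0,0],[0.5,-27.5,-11.3,0,0],[0.5,-32,-13.1,0.5,0],[0.5,-36,-14.7,1,0],[0.5,-39,-16,1.5,0]]]'
python3 -m crank '[[[0.5,-2.2,-0.9,0.2,0],[0.5,-3.2,-1.3,0.6,0],[0.5,-3.5,-1.4,1.5,0],[0.5,-3.5,-1.4,2,0],[0.5,-3.5,-1.4,2,0],[0.5,-3.5,-1.4,2,0],[0.5,-3.5,-1.4,2,0],[0.5,-3.5,-1.4,2,0],[0.5,-3.5,-1.4,2,0],[0.5,-3.5,-1.4,2,0]]]'
python3 g.py 535 -182.5 90
```

```text
time: 15.7
tool_pos: [531.8, -148.0, 179.2]
tcp_rot: [-3.14, -0.001, 1.969]
contact_force: [0.4, 0.5, -0.1]
grip_width: 46.2
finger_force: 0.0
time: 16.7
tool_pos: [534.2, -182.2, 160.9]
tcp_rot: [3.141, 0.0, 1.971]
contact_force: [0.9, -0.0, -0.5]
grip_width: 45.8
finger_force: 0.0
t 16.7 tcp [ 534.2 -182.2  160.9] rpy [3.141 0.    1.971] w 45.8 F [ 0.9 -0.  -0.5]
x_t [-0.389  0.921 -0.   ] y_t [0.921 0.389 0.   ]
shift cm [-0.05  0.06  7.09]
```

```bash
python3 -m crank '[[[0.5,0,0.1,1.5,0],[0.5,0,0.1,4,0],[0.5,0,0.1,6,0],[0.5,0,0.1,7,0],[0,0,0.1,7.1,0],[0,0,0.1,7.1,0],[0,0,0.1,7.1,0],[0,0,0.1,7.1,0],[0,0,0.1,7.1,0],[0,0,0.1,7.1,0]]]'
python3 -m crank '[[[0,0,0,0,0],[0,0,0,0,0],[0,0,0,-0.7,0],[0,0,0,-2,0],[0,0,0,-4,0],[0,0,0,-7,0],[0,0,0,-10,0],[0,0,0,-12,0],[0,0,0,-13.5,0],[0,0,0,-14,0]]]'
python3 g.py 472 163 230
```

```text
time: 17.7
tool_pos: [535.9, -182.0, 90.5]
tcp_rot: [3.14, 0.001, 1.971]
contact_force: [1.7, 1.0, 2.0]
grip_width: 14.2
finger_force: 30.0
time: 18.7
tool_pos: [535.0, -182.4, 232.1]
tcp_rot: [3.141, 0.002, 1.971]
contact_force: [-0.4, -1.4, 0.0]
grip_width: 14.3
finger_force: 30.0
t 18.7 tcp [ 535.  -182.4  232.1] rpy [3.141e+00 2.000e-03 1.971e+00] w 14.3 F [-0.4 -1.4  0. ]
x_t [-0.389  0.921 -0.002] y_t [0.921 0.389 0.001]
shift cm [34.27  7.64  0.15]
```

```bash
python3 -m crank '[[[0,1,0.2,0,0],[0,3.5,0.8,0,0],[0,7.2,1.6,0,0],[0,11.4,2.5,0,0],[0,15.8,3.5,0,0],[0,20.2,4.5,0,0],[0,24.6,5.5,0,0],[0,28.6,6.4,0,0],[0,31.8,7.1,0,0],[0,33.6,7.5,0,0]]]'
python3 -m crank '[[[0,0.5,0.1,0,0],[0,0.7,0.1,0.3,0],[0,0.7,0.1,0.5,0],[0,0.7,0.1,1,0],[0,0.7,0.1,1,0],[0,0.7,0.1,1,0],[0,0.7,0.1,1,0],[0,0.7,0.1,1,0],[0,0.7,0.1,1,0],[0,0.7,0.1,1,0]]]'
python3 g.py 472 163 125.5
python3 - <<'E'
from m import *
s=cap("side")[0]
cv2.imwrite("pics/s6.png",cv2.resize(s[130:240,215:345],None,fx=4,fy=4)[:,:,::-1])
print(proj("side",[472,163,140]),proj("side",[472,163,95]))
E
```

```text
time: 19.7
tool_pos: [471.1, 159.3, 228.7]
tcp_rot: [-3.139, -0.001, 1.973]
contact_force: [0.7, -0.0, 0.5]
grip_width: 13.9
finger_force: 30.0
time: 20.7
tool_pos: [471.6, 163.6, 219.8]
tcp_rot: [3.141, 0.0, 1.971]
contact_force: [0.3, -0.2, 0.3]
grip_width: 14.0
finger_force: 30.0
t 20.7 tcp [471.6 163.6 219.8] rpy [3.141 0.    1.971] w 14.0 F [ 0.3 -0.2  0.3]
x_t [-0.389  0.921 -0.   ] y_t [0.921 0.389 0.   ]
shift cm [-0.07  0.02  9.43]
(np.float64(248.77495489684165), np.float64(176.3237711309676)) (np.float64(248.99128936953844), np.float64(190.59258025237258))
```

View pics/s6.png

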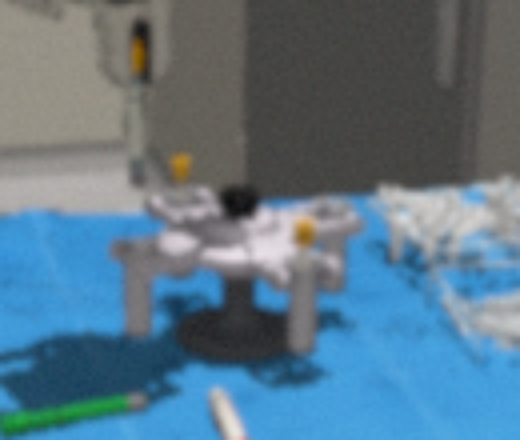

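Foot at (249,176) against (248.8,176.3) predicted, so it is centred over the -x sleeve. Lowering and checking.

```bash
python3 -m crank '[[[0,0,0,1,0],[0,0,0,2.5,0],[0,0,0,3.8,0],[0,0,0,4.6,0],[0,0,0,5.6,0],[0,0,0,6.6,0],[0,0,0,7.6,0],[0,0,0,8.5,0],[0,0,0,9.1,0],[0,0,0,9.3,0]]]'
python3 g.py 472 163 125.5
```

```text
time: 21.75
tool_pos: [471.3, 163.6, 126.0]
tcp_rot: [-3.141, -0.0, 1.971]
contact_force: [0.7, 0.4, -0.2]
grip_width: 14.0
finger_force: 30.0
t 21.75 tcp [471.3 163.6 126. ] rpy [-3.141 -0.     1.971] w 14.0 F [ 0.7  0.4 -0.2]
x_t [-0.389  0.921  0.   ] y_t [ 0.921  0.389 -0.001]
shift cm [-0.08  0.04  0.05]
```

```bash
python3 -m crank '[[[0,0,0,0.05,0],[0.4,0,0,0.05,0],[0.4,0,0,0.05,0],[0.4,0,0,0.05,0],[0.4,0,0,0.05,0],[0.4,0,0,-1,0],[0.4,0,0,-3,0],[0.4,0,0,-5.5,0],[0.4,0,0,-7,0],[0.4,0,0,-7.5,0]]]'
python3 caps.py
python3 - <<'E'
from m import *
s=np.load("last_side.npz")["p"]
q=s.astype(int);m=(q[...,0]-q[...,2]>60)&(q[...,1]-q[...,2]>25)
for b in blobs(s,m,225,150,295,260,4): print(b[0],b[1])
print(proj("side",[472,163,146]))
E
python3 g.py 573.5 -274.3 170
```

```text
time: 22.75
tool_pos: [472.5, 163.7, 204.2]
tcp_rot: [3.138, 0.001, 1.971]
contact_force: [-0.6, 0.1, -0.4]
grip_width: 36.6
finger_force: 0.0
S [333.  248.2] [331 243   5  11  49]
T [377.6 190.2] [376 188   5   5  19]
[ 573.6 -274.4  110.7] 2.6
[259.84 171.04] [258 168   5   7  25]
[248.44444444 174.11111111] [247 171   4   7  27]
[290.56521739 187.39130435] [289 185   4   6  23]
(np.float64(248.74567795420305), np.float64(174.39274691203056))
t 22.85 tcp [471.9 163.6 202.6] rpy [3.14  0.    1.971] w 36.7 F [-0.7  0.1 -0.4]
x_t [-0.389  0.921 -0.   ] y_t [0.921 0.389 0.002]
shift cm [-44.29  -7.7    3.26]
```

Tall tube seated: cap at (248.4,174.1) against (248.7,174.4) predicted. Last tube is at (573.5,-274.3).

```bash
python3 -m crank '[[[0.5,-1.5,-0.3,0,0],[0.5,-5,-0.9,0,0],[0.5,-9.5,-1.6,0.3,0],[0.5,-14,-2.4,0.8,0],[0.5,-18.5,-3.2,1.2,0],[0.5,-23,-4,1.6,0],[0.5,-27.5,-4.8,2,0],[0.5,-32,-5.6,2.5,0],[0.5,-36.5,-6.3,3,0],[0.5,-40,-7,3.2,0]]]'
python3 -m crank '[[[0.5,-2.5,-0.4,0,0],[0.5,-3.8,-0.6,0,0],[0.5,-4.3,-0.7,0.2,0],[0.5,-4.3,-0.7,0.8,0],[0.5,-4.3,-0.7,0.9,0],[0.5,-4.3,-0.7,0.9,0],[0.5,-4.3,-0.7,0.9,0],[0.5,-4.3,-0.7,0.9,0],[0.5,-4.3,-0.7,0.9,0],[0.5,-4.3,-0.7,0.9,0]]]'
python3 g.py 573.8 -275 90
```

```text
time: 23.85
tool_pos: [562.3, -234.5, 167.7]
tcp_rot: [-3.14, -0.002, 1.969]
contact_force: [0.4, -0.3, -0.2]
grip_width: 45.8
finger_force: 0.0
time: 24.85
tool_pos: [573.1, -274.4, 160.9]
tcp_rot: [3.141, 0.0, 1.971]
contact_force: [0.6, 0.7, 0.2]
grip_width: 46.0
finger_force: 0.0
t 24.85 tcp [ 573.1 -274.4  160.9] rpy [3.141 0.    1.971] w 46.0 F [0.6 0.7 0.2]
x_t [-0.389  0.921 -0.   ] y_t [0.921 0.389 0.   ]
shift cm [-0.08  0.04  7.09]
```

```bash
python3 -m crank '[[[0.5,0,0.1,1.5,0],[0.5,0,0.1,4,0],[0.5,0,0.1,6,0],[0.5,0,0.1,7,0],[0,0,0.1,7.1,0],[0,0,0.1,7.1,0],[0,0,0.1,7.1,0],[0,0,0.1,7.1,0],[0,0,0.1,7.1,0],[0,0,0.1,7.1,0]]]'
python3 -m crank '[[[0,0,0,0,0],[0,0,0,0,0],[0,0,0,-0.7,0],[0,0,0,-2,0],[0,0,0,-4,0],[0,0,0,-7,0],[0,0,0,-10,0],[0,0,0,-13,0],[0,0,0,-15.5,0],[0,0,0,-16,0]]]'
python3 g.py 643 218 240
```

```text
time: 25.85
tool_pos: [574.7, -274.2, 90.6]
tcp_rot: [3.14, 0.001, 1.971]
contact_force: [1.0, 0.6, 2.3]
grip_width: 13.8
finger_force: 30.0
time: 26.85
tool_pos: [574.5, -274.9, 253.9]
tcp_rot: [3.139, 0.005, 1.97]
contact_force: [0.3, -0.7, 1.3]
grip_width: 13.6
finger_force: 30.0
t 26.85 tcp [ 574.5 -274.9  253.9] rpy [3.139 0.005 1.97 ] w 13.6 F [ 0.3 -0.7  1.3]
x_t [-0.389  0.921 -0.005] y_t [0.921 0.389 0.003]
shift cm [42.75 25.49  1.25]
```

```bash
python3 -m crank '[[[0,0.8,0.5,0,0],[0,2.8,1.7,0,0],[0,6,3.6,0,0],[0,9.6,5.7,0,0],[0,13.4,8,0,0],[0,17.2,10.3,0,0],[0,21,12.5,0,0],[0,24.8,14.8,0,0],[0,28.6,17.1,0,0],[0,32.4,19.3,0,0]]]'
python3 -m crank '[[[0,3.8,2.3,0,0],[0,7,4.1,0.5,0],[0,9,5.4,1.2,0],[0,10,6,2,0],[0,10.3,6.2,2.6,0],[0,10.3,6.2,3,0],[0,10.3,6.2,3.2,0],[0,10.3,6.2,3.2,0],[0,10.3,6.2,3.2,0],[0,10.3,6.2,3.2,0]]]'
python3 g.py 643 218 125.5
python3 - <<'E'
from m import *
s=cap("side")[0]
cv2.imwrite("pics/s7.png",cv2.resize(s[130:240,215:345],None,fx=4,fy=4)[:,:,::-1])
print(proj("side",[643,218,140]),proj("side",[643,218,95]))
E
```

```text
time: 27.85
tool_pos: [624.4, 101.8, 247.5]
tcp_rot: [-3.138, -0.001, 1.971]
contact_force: [0.5, 0.7, -0.1]
grip_width: 13.9
finger_force: 30.0
time: 28.85
tool_pos: [642.9, 217.9, 218.4]
tcp_rot: [3.141, 0.0, 1.97]
contact_force: [-0.3, 0.1, -0.2]
grip_width: 13.9
finger_force: 30.0
t 28.85 tcp [642.9 217.9 218.4] rpy [3.141 0.    1.97 ] w 13.9 F [-0.3  0.1 -0.2]
x_t [-0.388  0.921 -0.   ] y_t [0.921 0.388 0.001]
shift cm [0.01 0.   9.29]
(np.float64(298.6293203231602), np.float64(167.00545301253655)) (np.float64(298.2222004874384), np.float64(180.5270356235243))
```

View pics/s7.png

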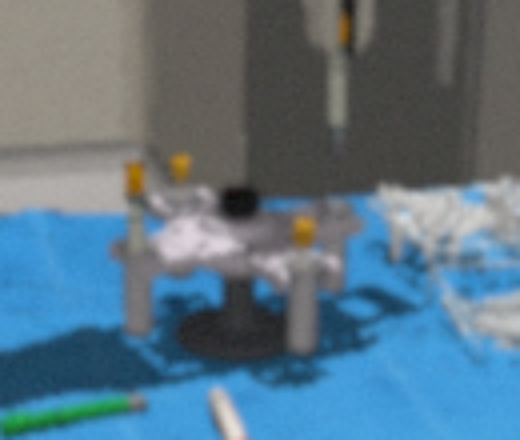

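Foot at (299.5,167) against (298.6,167) predicted: about 2 mm off, well inside the flare. Lowering.

```bash
python3 -m crank '[[[0,0.1,0,1,0],[0,0.1,0,2.5,0],[0,0.1,0,3.8,0],[0,0.1,0,4.6,0],[0,0.1,0,5.6,0],[0,0.1,0,6.6,0],[0,0.1,0,7.6,0],[0,0.1,0,8.5,0],[0,0.1,0,9.1,0],[0,0.1,0,9.2,0]]]'
python3 g.py 643 218 125.5
```

```text
time: 29.9
tool_pos: [642.2, 219.4, 125.2]
tcp_rot: [-3.141, -0.0, 1.971]
contact_force: [-0.2, 0.4, 1.0]
grip_width: 14.2
finger_force: 30.0
t 29.9 tcp [642.2 219.4 125.2] rpy [-3.141 -0.     1.971] w 14.2 F [-0.2  0.4  1. ]
x_t [-0.389  0.921  0.   ] y_t [ 0.921  0.389 -0.   ]
shift cm [-0.16  0.02 -0.03]
```

```bash
python3 -m crank '[[[0.4,0,0,0,0],[0.4,0,0,0,0],[0.4,0,0,0,0],[0.4,0,0,0,0],[0.4,0,0,-1,0],[0.4,0,0,-3,0],[0.4,0,0,-6,0],[0.4,0,0,-9,0],[0.4,0,0,-11,0],[0.4,0,0,-12,0]]]'
python3 -m crank '[[[0.4,-1.5,-0.5,0,0],[0.4,-5,-1.5,0,0],[0.4,-9.5,-3,0,0],[0.4,-14,-4.5,0,0],[0.4,-18.5,-6,0,0],[0.4,-23,-7.5,0,0],[0.4,-27,-9,0,0],[0.4,-30,-10,0,0],[0.4,-32,-10.5,0,0],[0.4,-32,-10.5,0,0]]]'
python3 - <<'E'
from m import *
s=cap("side")[0]; t=cap("top")[0]
q=s.astype(int);m=(q[...,0]-q[...,2]>60)&(q[...,1]-q[...,2]>25)
for b in blobs(s,m,225,140,320,260,4): print("S",b[0].round(1),b[1])
print(proj("side",[643,218,146]))
q=t.astype(int);m=(q[...,0]-q[...,2]>45)&(q[...,1]-q[...,2]>18)
for b in blobs(t,m,140,140,250,250,4): print("T",b[0].round(1),b[1])
for X in([472,163,155],[643,218,155],[585,105,123],[530,276,123]): print(np.round(proj("top",X),1),np.round(proj("side",np.array(X)-[0,0,8]),1))
cv2.imwrite("pics/t8.png",cv2.resize(t[140:260,140:260],None,fx=4,fy=4)[:,:,::-1])
E
```

```text
time: 30.9
tool_pos: [643.0, 219.6, 249.2]
tcp_rot: [3.137, 0.001, 1.971]
contact_force: [0.6, 0.3, -0.3]
grip_width: 36.8
finger_force: 0.0
time: 31.9
tool_pos: [669.6, -119.7, 244.1]
tcp_rot: [-3.14, -0.001, 1.967]
contact_force: [-0.8, 0.6, -0.3]
grip_width: 36.7
finger_force: 0.0
S [298.4 164.5] [296 161   6   8  42]
S [259.8 171.1] [258 168   5   7  24]
S [248.3 173.5] [246 170   5   9  35]
S [290.6 187.4] [289 185   4   6  23]
(np.float64(298.6843667955286), np.float64(165.17720649083992))
T [174.1 162.1] [172 160   5   5  22]
T [226.3 188. ] [224 186   6   5  24]
T [157.4 211.3] [155 209   6   6  29]
T [196.6 232.1] [194 229   6   7  29]
[201.6 232.9] [248.7 174.1]
[178.9 163.6] [298.7 164.9]
[226.6 188.4] [290.7 187.9]
[157.4 211.8] [259.7 171.5]
```

View pics/t8.png

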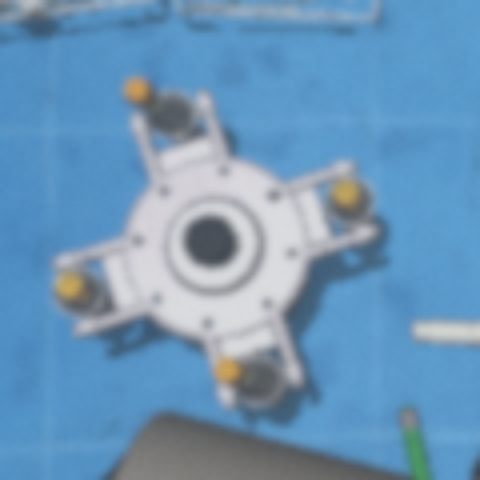

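Top: all four caps sit on their sleeves. The two tall caps, at (196.6,232.1) and (174.1,162.1), lean about 5 px to +y, which fits bore clearance. I check height and lean before handing in.

```bash
python3 - <<'E'
from m import *
for n,a,b,c in(("down tall",(248.3,173.5),(196.6,232.1),(472,163)),("up tall",(298.4,164.5),(174.1,162.1),(643,218)),("right short",(290.6,187.4),(226.3,188),(585,105)),("left short",(259.8,171.1),(157.4,211.3),(530,276))):
    X,e=tri(a,b); d=X[:2]-c; print(n,X.round(1),round(e,1),"lean",np.round(np.hypot(*d)/(X[2]-45),3))
o=bot.get_obs(); print(o["time"],o["dq"].round(3) if hasattr(o["dq"],"round") else o["dq"])
E
```

```text
down tall [474.3 176.6 144.3] 1.9 lean 0.139
up tall [648.1 232.1 143.9] 3.2 lean 0.152
right short [586.3 106.7 116. ] 2.3 lean 0.03
left short [531.6 277.8 115.6] 1.4 lean 0.034
32.0 [ 0.032 -0.012  0.     0.003  0.002  0.   ]
```

Heights match (146 and 116 expected for seated tubes) and the lean is at most 0.15 rad. I let it settle one second and hand in.

```bash
python3 -m crank '[[[0.4,0,0,0,0],[0.4,0,0,0,0],[0.4,0,0,0,0],[0.4,0,0,0,0],[0.4,0,0,0,0],[0.4,0,0,0,0],[0.4,0,0,0,0],[0.4,0,0,0,0],[0.4,0,0,0,0],[0.4,0,0,0,0]]]'
python3 - <<'E'
from m import *
t=cap("top")[0]
q=t.astype(int);m=(q[...,0]-q[...,2]>45)&(q[...,1]-q[...,2]>18)
B=[b[0].round(1) for b in blobs(t,m,140,140,250,250,4)]; print(B)
ref=[(174.1,162.1),(226.3,188),(157.4,211.3),(196.6,232.1)]
if len(B)==4 and max(np.abs(np.array(B)-ref).ravel())<1: print(bot.close_job())
E
```

```text
time: 33.0
tool_pos: [670.1, -116.2, 245.7]
tcp_rot: [3.142, -0.0, 1.971]
contact_force: [-1.0, 0.4, 0.5]
grip_width: 37.0
finger_force: 0.0
[array([174.1, 162.1]), array([226.4, 188. ]), array([157.4, 211.3]), array([196.6, 232.1])]
the job is handed in; nothing more can be done
None
```

All four tubes are seated and released in the rotor, tall pair opposite and short pair opposite, and the job was handed in at about 33 s; the final pictures put both tall tubes at about 0.15 rad of lean (limit 0.3), and no verdict came back.

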